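Park the hole saws on their slugs, small to large

ROBOT

A 6-joint arm with a two-finger parallel gripper is mounted at the origin on the work surface; the furniture and walls round the work are solid. World frame = base frame: x ahead of the robot, y to its left, z up, the work surface at z = 0. Lengths are in m, angles in rad, forces in N, time in s.
With the tool pointing down it reaches from about 0.275 to 0.75 m from the base axis. Payload 10.2 kg.
Tool frame: the origin (TCP) lies midway between the tips of the shut fingers; the grasp point (between the pads) lies 19 mm behind it (env.hold_point_z is the distance from the TCP to the grasp point, in m); z points along the fingers, y is the line along which they close (so a half turn about z gives the same grasp; the last joint's range is limited). The gripper opens to 85 mm and grips with 20 to 120 N. Pads are 22 mm wide; open, the fingers measure 114 mm over their backs; the gripper's body (76 mm by 85 mm) begins 54 mm behind the grasp point. The pads swing forward as they close: fully open they stand 13 mm farther back than shut.
Start: joints at [1.088, 0.313, 1.498, -0, 1.331, -0.223], TCP at [0.135, 0.507, 0.231] pointing down, gripper open.
Joint ranges: [-2.94, 2.94], [-0.97, 2.17], [0.19, 2.56], [-1.23, 4.37], [0.02, 3.11], [-2.88, 2.88]. Speed limits (rad/s): [2.39, 2.39, 3.01, 3.14, 3.14, 3.14].

INTERFACE

Orientations are given as a unit quaternion [x, y, z, w].
In Python, from bench import env, kinematics, monitor, eyes, job gives the robot as it stands. The module is installed in compiled form; this text tells all that it offers. Calls block until the motion is done:
- env.reach(position, orientation): joint-space move of the TCP to a pose.
- env.movel(position, velocity=0.15, frame=None, guard=None): straight line of the TCP; frame=None keeps the orientation; velocity is the mean speed in m/s. With guard (N) it stops when the force on the tool has changed by that much, and returns True; else False.
- env.set_joints(angles): joint-space move.
- env.release() and env.close_gripper(effort=None): open the fingers fully, or close them until they stop; effort is the grip in N (None keeps the last).
- env.hold(seconds).
- kinematics.ik(position, orientation): joint angles nearest the present ones, or None.
- monitor.sense(): the state.
- eyes.grab_frame(name): name is "scene" or "top" or "wrist"; returns a dict with "frame" (400x640x3 uint8, red, green, blue), "mtx" (3x3 intrinsics, pixels), "view" (4x4, takes a point from world to camera coordinates). Camera axes: x right, y down, z forward; pixel columns grow to the right and rows downward; lengths in m; the calibration is good to about 2 mm. A picture is of the moment at which its call begins. There is no depth.
A pose or a line that the arm cannot do raises env.MotionError and nothing moves.
- job.hand_in(): hands the job in; it is judged then, once.
The state is a dict: "clock": time; "joints": joint angles; "qvel": joint speeds; "joint_efforts": joint torques, N m; "position": TCP position; "ee_rot": TCP orientation; "contact_force": force on the tool from outside, world axes, zero at the start; "ft_torque": the same for the moment, N m; "finger_gap": opening from 0.0 (shut) to 1.0 (fully open); "gripper_force": force on a finger pad.
Only numpy, scipy, OpenCV 4.12 (cv2) and the standard library are available. Lean on these libraries where they do the work, as an engineer would, in place of code of your own. Each camera call takes 0.05 s, during which the arm holds its last target. There are 200 camera calls.

TASK

Park the four loose blue hole saws on the plywood rack board, teeth down, each over the wooden slug that fits it, so that the row runs from the smallest saw to the largest and every saw's rim stands flat on the board. Do not knock over the amber glass jar.

Things in the scene. Friction and masses are not known exactly. Their poses are not given: they have to be found in the camera images.
- saw_27: smallest hole saw: dark blue steel cup, open side and bright teeth down, 27 mm outside diameter, 45 mm tall, wall 2.5 mm (inside 22 mm), closed flat top with a 13 mm dark arbor hole in the middle. Origin: centre of the toothed rim (its underside), z up. About 0.1 kg. Loose.
- saw_35: second smallest hole saw, like saw_27 but 35 mm outside diameter (inside 30 mm), 45 mm tall, 16 mm arbor hole. Origin: centre of the toothed rim (underside), z up. About 0.12 kg. Loose.
- saw_44: second largest hole saw, 44 mm outside diameter (inside 39 mm), 45 mm tall, 16 mm arbor hole. Origin: centre of the toothed rim (underside), z up. About 0.14 kg. Loose.
- saw_54: largest hole saw, 54 mm outside diameter (inside 49 mm), 45 mm tall, 16 mm arbor hole. Origin: centre of the toothed rim (underside), z up. About 0.165 kg. Loose.
- rack: rack board: plywood, 72 mm wide (its x) and 216 mm long (its y), 15 mm thick, screwed to the bench. Four round wooden slugs stand on it in a row along its y axis, smallest at the -y end, largest at the +y end, at y = -84, -42, +10 and +71 mm from the board's centre, each inside a circle drawn 2 mm larger all round than its saw. Origin: centre of the underside; the top face is 15 mm above it.
- plug_27: smallest slug, for saw_27: pale wooden cylinder 14 mm in diameter and 20 mm tall, glued to the board, its top 6 mm tapered by 4 mm all round (6 mm across at the tip). Origin: centre of its foot, at the level of the board's top face; a parked saw's origin coincides with it.
- plug_35: second smallest slug, for saw_35: 22 mm in diameter, 20 mm tall, the top 6 mm tapered by 4 mm all round. Origin: centre of its foot at the board's top face.
- plug_44: second largest slug, for saw_44: 31 mm in diameter, 20 mm tall, the top 6 mm tapered by 4 mm all round. Origin: centre of its foot at the board's top face.
- plug_54: largest slug, for saw_54: 41 mm in diameter, 20 mm tall, the top 6 mm tapered by 4 mm all round. Origin: centre of its foot at the board's top face.
- finish_jar: amber glass jar with a steel lid and a paper label, 62 mm in diameter and 80 mm tall, loose, standing among the saws; not part of the job. Origin: centre of its underside, z up.
Things that resemble listed ones, but are neither listed nor needed, are in the scene too. What is shaped like the saw_27 but purple is not meant. What is shaped like the saw_35 but pink is not meant.

How it is judged:
By the outcome, as a careful person would: the job done as asked, in the order asked, and still so for the second after the job is handed in, with the robot touching nothing.
It also fails if it takes over 96 s, if anything falls off the work surface, if the arm or the gripper's body presses on something with over 40 N, if the wrist force passes 120 N, or if a joint passes its speed limit or range.

## Working session

There is one attempt and no reset: what is moved stays moved. The work goes in short steps, each a Python script; the robot and the scene stay as the last script left them, time stands still between calls to the robot, and variables do not carry over. Pictures are saved under pics/ and viewed, at most 14 in all, crops included, and the job is handed in when it is done.

```bash
mkdir -p pics; python3 - <<'E'
from bench import env, kinematics, monitor, eyes, job
import cv2,numpy as np
for n in ["scene","top"]:
    d=eyes.grab_frame(n); cv2.imwrite(f"pics/{n}0.png",d["frame"][:,:,::-1]); print(n,d["mtx"].tolist(),np.round(d["view"],4).tolist())
s=monitor.sense();print(s["clock"],s["ee_rot"],s["contact_force"],env.hold_point_z)
E
```

```text
scene [[507.13673810424837, 0.0, 316.41230552346417], [0.0, 507.13673810424837, 200.3300686775912], [0.0, 0.0, 1.0]] [[0.6791, -0.7341, 0.0041, -0.3147], [-0.4589, -0.4289, -0.7781, 0.3259], [0.5729, 0.5265, -0.6281, 0.6039], [0.0, 0.0, 0.0, 1.0]]
top [[378.95028281537947, 0.0, 318.16294797598323], [0.0, 378.95028281537947, 195.9022331136287], [0.0, 0.0, 1.0]] [[-0.1623, -0.9867, -0.0023, 0.1386], [-0.9662, 0.1594, -0.2024, 0.5209], [0.2, -0.0307, -0.9793, 0.77], [0.0, 0.0, 0.0, 1.0]]
0.1 [ 1.29544785e-01  9.91573410e-01 -5.26914464e-04 -2.10742125e-04] [ 0.53006681 -0.21783365 -0.42356896] 0.0187
```

View pics/scene0.png

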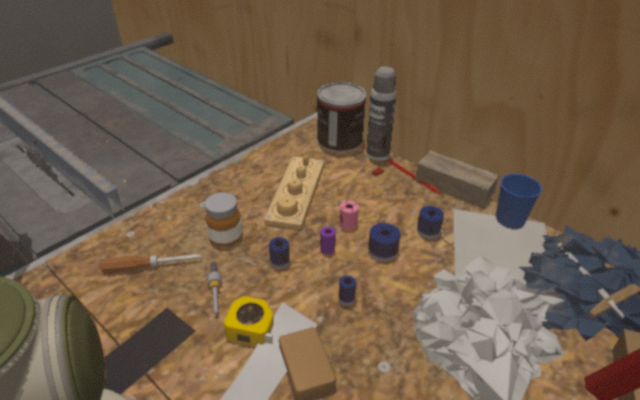

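View pics/top0.png

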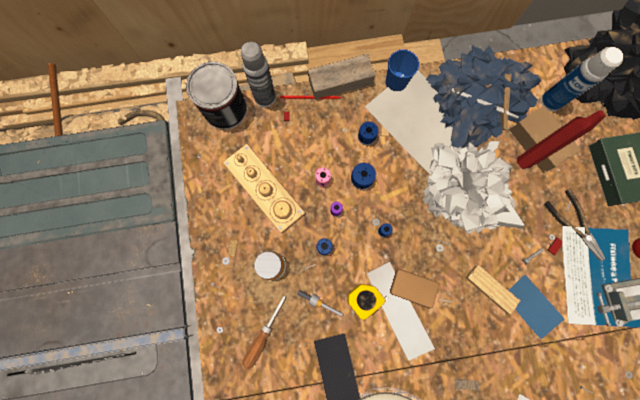

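Scene: blue saws at top-view (369,132), (363,176), (386,230), (325,247), rack from (240,160) to (283,210), jar (270,265). Possible mix-ups: purple (337,209), pink (323,176), blue cup (402,70), blue bottle (580,80) and the denim-coloured rag (485,85). I choose the four dark-blue arbor-holed cups and check them in a wrist close-up.

```bash
cat > h.py <<'E'
from bench import env, kinematics, monitor, eyes, job
import cv2, numpy as np
from scipy.spatial.transform import Rotation as R
def ray(d,uv):
    V=np.array(d["view"]);K=np.array(d["mtx"]);Rm=V[:3,:3]
    return -Rm.T@V[:3,3], Rm.T@np.linalg.inv(K)@np.array([uv[0],uv[1],1.])
def plane(d,uv,z):
    c,r=ray(d,uv); return c+r*(z-c[2])/r[2]
def tri(obs):  # [(d,uv),...] least-squares ray crossing
    A=np.zeros((3,3));b=np.zeros(3)
    for d,uv in obs:
        c,r=ray(d,uv);r=r/np.linalg.norm(r);P=np.eye(3)-np.outer(r,r);A+=P;b+=P@c
    return np.linalg.solve(A,b)
def quat(yaw): # tool down; tool y along world direction yaw
    c,s=np.cos(yaw),np.sin(yaw); y=np.array([c,s,0]);z=np.array([0,0,-1.]);x=np.cross(y,z)
    return R.from_matrix(np.c_[x,y,z]).as_quat()
E
python3 - <<'E'
from h import *
d=eyes.grab_frame("top")
for n,uv,z in [("blueA",(369,132),.045),("54?",(363,176),.045),("27?",(386,230),.045),("B",(325,247),.045),("pink",(323,176),.045),("purple",(337,209),.045),("p27",(240,160),.035),("p35",(252,173),.035),("p44",(265,189),.035),("p54",(283,210),.035),("jar",(268,264),.08)]: print(n,np.round(plane(d,uv,z),3))
s=monitor.sense(); w=eyes.grab_frame("wrist"); V=np.array(w["view"]); T=np.eye(4);T[:3,:3]=R.from_quat(s["ee_rot"]).as_matrix();T[:3,3]=s["position"]
print(np.round(np.linalg.inv(V@T),4), w["mtx"][0])  # cam pose in tool
E
```

```text
blueA [ 0.666 -0.086  0.045]
54? [ 0.566 -0.054  0.045]
27? [ 0.44  -0.08   0.045]
B [0.426 0.055 0.045]
pink [0.581 0.034 0.045]
purple [0.503 0.016 0.045]
p27 [0.651 0.213 0.035]
p35 [0.616 0.19  0.035]
p44 [0.575 0.166 0.035]
p54 [0.522 0.133 0.035]
jar [0.409 0.176 0.08 ]
[[-1.100e-03 -9.660e-01 -2.587e-01  6.630e-02]
 [ 1.000e+00 -8.000e-04 -1.200e-03 -3.000e-04]
 [ 9.000e-04 -2.587e-01  9.660e-01 -1.430e-01]
 [ 0.000e+00  0.000e+00  0.000e+00  1.000e+00]] [299.8516665    0.         317.44176336]
```

```bash
python3 - <<'E'
from h import *
import pickle
out=[]
for i,p in enumerate([(.50,-.03,.22),(.50,.13,.22)]):
    env.reach(p,quat(np.pi/2)); env.hold(.3); d=eyes.grab_frame("wrist"); out.append(d)
    cv2.imwrite(f"pics/w{i}.png",d["frame"][:,:,::-1])
pickle.dump(out,open("w.pkl","wb")); print(monitor.sense()["clock"])
E
```

```text
3.9
```

View pics/w0.png

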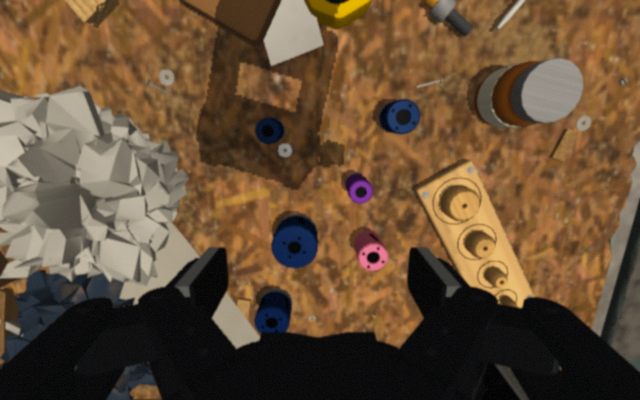

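View pics/w1.png

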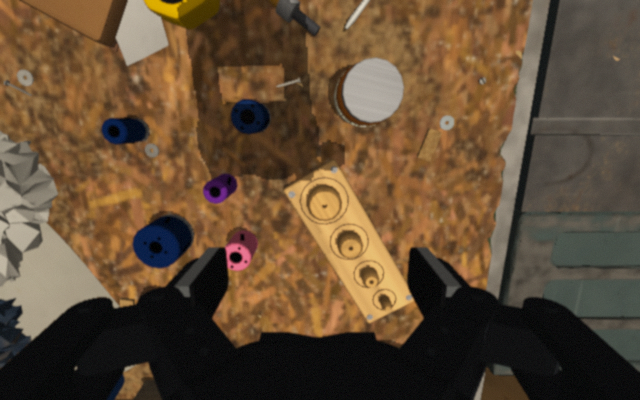

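Views show the four blue saws upright at w0 (270,131), (403,117), (295,243), (272,320), purple (360,190), pink (372,255); slugs in w1 at (325,205), (349,246), (370,282), (386,301); jar (370,90).

```bash
cat > meas.py <<'E'
from h import *
import pickle
def dark(d,uv,r,q):
    # centroid of the dark blob nearest the guess
    x,y=map(int,uv); g=cv2.cvtColor(d["frame"],cv2.COLOR_RGB2GRAY)[y-r:y+r+1,x-r:x+r+1].astype(float)
    thr=g.min()+q*(np.median(g)-g.min()); n,l,st,c=cv2.connectedComponentsWithStats((g<thr).astype(np.uint8))
    k=1+np.argmin(np.linalg.norm(c[1:]-r,axis=1)-.3*np.sqrt(st[1:,4])); m=l==k
    wt=np.where(m,thr-g,0); yy,xx=np.mgrid[:g.shape[0],:g.shape[1]]
    return np.array([x-r+(wt*xx).sum()/wt.sum(), y-r+(wt*yy).sum()/wt.sum()]), st[k,4]
E
python3 - <<'E'
from meas import *
w=pickle.load(open("w.pkl","rb")); top=eyes.grab_frame("top"); pickle.dump(top,open("top.pkl","wb"))
G={"27":[(w[0],(269,131)),(w[1],(115,130)),(top,(386,230))],"B":[(w[0],(404,117)),(w[1],(247,117)),(top,(325,247))],
"54":[(w[0],(295,247)),(w[1],(156,247)),(top,(363,176))],"A":[(w[0],(271,322)),(top,(369,132))],
"p54":[(w[0],(463,204)),(w[1],(325,205)),(top,(283,210))],"p44":[(w[0],(484,246)),(w[1],(348,246)),(top,(265,189))],"p35":[(w[0],(502,282)),(w[1],(370,282)),(top,(252,173))],"p27":[(w[1],(386,301)),(top,(240,160))]}
tiles=[]
for n,obs in G.items():
    res=[]; row=[]
    for d,uv in obs:
        p=n[0]=="p"; c,a=dark(d,uv,4 if p else 6,.5); res.append((d,c))
        x,y=map(int,uv); k=cv2.resize(d["frame"][y-16:y+17,x-16:x+17],(132,132),interpolation=cv2.INTER_NEAREST)
        q=((c-[x-16,y-16]+.5)*4).astype(int); cv2.drawMarker(k,tuple(int(v) for v in q),(0,255,0),0,14); row.append(k)
        print(n,np.round(c,1),a,np.round(plane(d,c,.035 if p else .045)[:2],4))
    while len(row)<3: row.append(np.zeros_like(row[0]))
    tiles.append(np.vstack(row)); print("  tri",np.round(tri(res),4), "wrist",np.round(tri(res[:2]),4))
im=np.vstack([np.hstack(tiles[:4]),]) ; im=np.hstack([im,]); 
cv2.imwrite("pics/t.png",cv2.resize(np.hstack(tiles),(800,300))[:,:,::-1])
E
```

```text
27 [267. 131.] 20 [ 0.4426 -0.0821]
27 [113.7 130.9] 47 [ 0.4421 -0.0815]
27 [386.3 228.6] 17 [ 0.4432 -0.0815]
  tri [ 0.4426 -0.0818  0.0446] wrist [ 0.4424 -0.0823  0.0437]
B [406. 115.] 1 [0.4268 0.0601]
B [245. 115.] 1 [0.4267 0.0552]
B [329.5 246. ] 51 [0.4263 0.0456]
  tri [0.4265 0.0534 0.0573] wrist [0.427  0.0574 0.0545]
54 [297. 246.] 1 [ 0.5704 -0.0535]
54 [155.1 246.8] 48 [ 0.5712 -0.0571]
54 [363.7 173.2] 32 [ 0.5725 -0.0564]
  tri [ 0.5701 -0.0546  0.0486] wrist [ 0.5679 -0.053   0.0518]
A [271.3 322.2] 51 [ 0.6714 -0.087 ]
A [368.3 129.6] 23 [ 0.6717 -0.086 ]
  tri [ 0.6723 -0.0867  0.0437] wrist [ 0.6723 -0.0867  0.0437]
p54 [464.3 205.5] 13 [0.5252 0.1365]
p54 [324.2 206. ] 12 [0.5259 0.1364]
p54 [280.7 207.1] 18 [0.5288 0.1372]
  tri [0.5271 0.137  0.0335] wrist [0.5255 0.1364 0.0354]
p44 [485.  248.1] 9 [0.5775 0.1675]
p44 [350.5 248.1] 12 [0.5776 0.1676]
p44 [266.3 192.8] 17 [0.5661 0.1643]
  tri [0.5696 0.1635 0.0458] wrist [0.5776 0.1676 0.0349]
p35 [501.4 281.9] 10 [0.622  0.1939]
p35 [371.1 281.7] 9 [0.6219 0.1939]
p35 [252.9 176.7] 17 [0.6076 0.189 ]
  tri [0.6096 0.187  0.0506] wrist [0.6219 0.1938 0.0351]
p27 [383.5 298.5] 24 [0.6451 0.2103]
p27 [241.3 163.7] 16 [0.6419 0.2111]
  tri [0.6391 0.2089 0.0439] wrist [0.6391 0.2089 0.0439]
```

View pics/t.png

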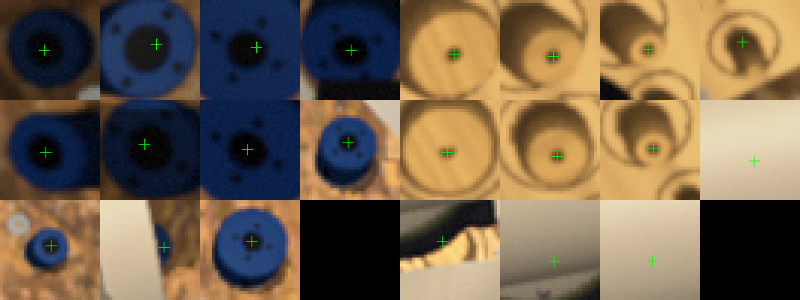

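The dots on three slugs are sharp and stand at z = 0.035, matching the 15+20 mm check; some marks (saw B, saw 54 in the first view, p27) missed, so I refine those and measure diameters.

```bash
python3 - <<'E'
from meas import *
w=pickle.load(open("w.pkl","rb")); t0=dict(pickle.load(open("top.pkl","rb"))); t0["frame"]=cv2.imread("pics/top0.png")[:,:,::-1].copy()
def hole(d,uv,r=8):
    x,y=map(int,uv); g=d["frame"][y-r:y+r+1,x-r:x+r+1,2].astype(np.uint8)
    _,m=cv2.threshold(cv2.GaussianBlur(g,(3,3),0),0,255,cv2.THRESH_BINARY_INV|cv2.THRESH_OTSU)
    n,l,st,c=cv2.connectedComponentsWithStats(m); k=l[r,r] or 1+np.argmin(np.linalg.norm(c[1:]-r,axis=1))
    return c[k]+[x-r,y-r], st[k,4]
def width(d,c):
    f=d["frame"].astype(int); y=int(round(c[1])); row=f[y]; blue=(row[:,2]>row[:,0]+12)
    x0=x1=int(round(c[0]))
    while blue[x0-12:x0].any(): x0-=1
    while blue[x1+1:x1+13].any(): x1+=1
    return np.linalg.norm(plane(d,(x0-.5,y),.045)-plane(d,(x1+.5,y),.045))
G={"27":[(w[0],(269,131)),(w[1],(115,130)),(t0,(386,229))],"B":[(w[0],(403,118)),(w[1],(246,116)),(t0,(325,246))],
"54":[(w[0],(294,247)),(w[1],(156,247)),(t0,(363,173))],"A":[(w[0],(271,322)),(t0,(368,130))]}
for n,o in G.items():
    res=[]
    for d,uv in o:
        c,a=hole(d,uv,8 if d is not t0 else 5);res.append((d,c)); print(n,np.round(c,1),a,np.round(plane(d,c,.045)[:2],4),"w %.3f"%width(d,c))
    print("  tri",np.round(tri(res),4))
for d,uv in [(t0,(283,210)),(t0,(265,188)),(t0,(251,173)),(t0,(240,160))]:
    c,a=dark(d,uv,4,.5);print(np.round(c,1),a,np.round(plane(d,c,.035),4))
p54,p44,p35=map(np.array,[(.5255,.1364),(.5776,.1676),(.6220,.1938)])
u=(p35-p54)/np.linalg.norm(p35-p54); ctr=(p54+p44+p35)/3-u*(-(71+10-42)/3e3); print(u,ctr,np.degrees(np.arctan2(u[1],u[0])))
for y in(-84,-42,10,71): print(ctr-u*y/1e3)
p=ctr+u*.084; V=w[1]["view"]@np.r_[p,.035,1]; print(w[1]["mtx"]@V[:3]/V[2])
cv2.imwrite("pics/p.png",cv2.resize(np.hstack([w[1]["frame"][270:330,356:416],t0["frame"][140:200,225:285]]),(800,400),interpolation=cv2.INTER_CUBIC)[:,:,::-1])
E
```

```text
27 [267.4 130.6] 108 [ 0.4422 -0.0818] w 0.028
27 [113.3 131. ] 100 [ 0.4422 -0.0819] w 0.044
27 [386.1 228.9] 22 [ 0.4426 -0.0809] w 0.028
  tri [ 0.4423 -0.0811  0.0462]
B [403.  116.4] 175 [0.4282 0.0572] w 0.039
B [247.4 116.5] 168 [0.4282 0.0575] w 0.038
B [324.  245.8] 41 [0.4288 0.0572] w 0.034
  tri [0.4284 0.0573 0.0446]
54 [294.1 247. ] 118 [ 0.5716 -0.0569] w 0.051
54 [155.3 247.1] 111 [ 0.5716 -0.0569] w 0.057
54 [363.6 173.5] 31 [ 0.572 -0.056] w 0.053
  tri [ 0.5717 -0.0565  0.0452]
A [271.2 322.3] 93 [ 0.6716 -0.0871] w 0.042
A [368.5 129.6] 31 [ 0.6717 -0.0862] w 0.043
  tri [ 0.6721 -0.0868  0.0442]
[281.1 208.2] 3 [0.5261 0.1367 0.035 ]
[264.1 187.8] 3 [0.5782 0.1677 0.035 ]
[253.6 174.7] 22 [0.6119 0.1868 0.035 ]
[241.1 160. ] 20 [0.6507 0.2104 0.035 ]
[0.85945128 0.51121765] [0.5862062  0.17257916] 30.744971206604657
[0.65840011 0.21552145]
[0.62230315 0.1940503 ]
[0.57761169 0.16746699]
[0.52518516 0.13628271]
[387.13957771 307.88245179   1.        ]
```

View pics/p.png

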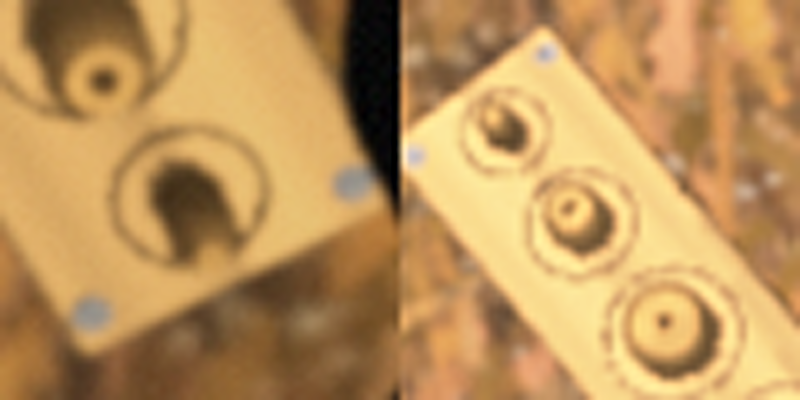

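Saw B is the 35 (w≈36), A the 44, all tops at 0.045; p27's tip is seen at w1 (388,308), agreeing with the row's prediction. First the smallest.

```bash
cat > act.py <<'E'
from h import *
Q=quat(np.radians(30.745+90))
U=np.array([.85945,.51122]); C=np.array([.58621,.17258])
SAW={27:(.4422,-.0816),35:(.4283,.0573),44:(.6717,-.0868),54:(.5717,-.0567)}
SLOT={k:C-U*y/1e3 for k,y in zip((27,35,44,54),(-84,-42,10,71))}
G=.013; T=.150
def state(t):
    s=monitor.sense(); print(t,"t %.1f gap %.3f gf %.0f F %s p %s"%(s["clock"],s["finger_gap"],s["gripper_force"],np.round(s["contact_force"],1),np.round(s["position"],4)),flush=True); return s
def pick(k):
    x,y=SAW[k]; env.release(); env.reach((x,y,T),Q); env.movel((x,y,G+.03),.2)
    if env.movel((x,y,G),.08,guard=12): state("HIT pick"); return False
    env.close_gripper(40); s=state(f"grasped {k}")
    env.movel((x,y,T),.2); s=state("lifted"); return abs(s["finger_gap"]*85-k)<8
def place(k):
    x,y=SLOT[k]; env.reach((x,y,T),Q); env.movel((x,y,G+.042),.15)
    h=env.movel((x,y,G+.0155),.03,guard=8); state(f"down {k} hit={h}")
    return h
def leave(k):
    x,y=SLOT[k]; env.release(); state("open"); env.movel((x,y,T),.2)
E
python3 - <<'E'
from act import *
for k in SAW:
    for p in (SAW[k],SLOT[k]): print(k,[kinematics.ik((*p,z),Q) is not None for z in (G,T)])
if pick(27): print(place(27))
else: print("check")
E
```

```text
27 [True, True]
27 [True, True]
35 [True, True]
35 [True, True]
44 [True, True]
44 [True, True]
54 [True, True]
54 [True, True]
grasped 27 t 6.9 gap 0.310 gf 41 F [-0.8 -0.1  2.6] p [ 0.4424 -0.0817  0.0132]
lifted t 7.7 gap 0.307 gf 40 F [-0.7  1.1 -0.5] p [ 0.4416 -0.0813  0.1489]
down 27 hit=False t 10.9 gap 0.304 gf 40 F [-0.6  0.2 -0.1] p [0.6585 0.2155 0.0286]
False
```

```bash
python3 - <<'E'
from act import *
leave(27)
if pick(35):
    if not place(35):
        leave(35); env.reach((.50,.13,.22),quat(np.pi/2)); env.hold(.3)
        for n in("wrist","scene"): cv2.imwrite(f"pics/{n}2.png",eyes.grab_frame(n)["frame"][:,:,::-1])
w=cv2.imread("pics/wrist2.png")[150:350,220:480]; s=cv2.imread("pics/scene2.png")[130:260,220:389]
cv2.imwrite("pics/c2.png",np.hstack([cv2.resize(w,(400,308)),cv2.resize(s,(400,308))]))
E
```

```text
open t 11.5 gap 1.000 gf 0 F [-0.7  0.  -0.1] p [0.6584 0.2155 0.0285]
grasped 35 t 15.3 gap 0.407 gf 39 F [-1.9  2.3  5.1] p [0.4285 0.0574 0.0133]
lifted t 16.1 gap 0.407 gf 40 F [-0.2 -0.7 -0.9] p [0.4277 0.0573 0.149 ]
down 35 hit=False t 18.9 gap 0.403 gf 40 F [-0.6  0.1 -0. ] p [0.6224 0.1941 0.0287]
open t 19.4 gap 0.998 gf 0 F [ 0.6  0.7 -0.7] p [0.6223 0.1941 0.0285]
```

View pics/c2.png

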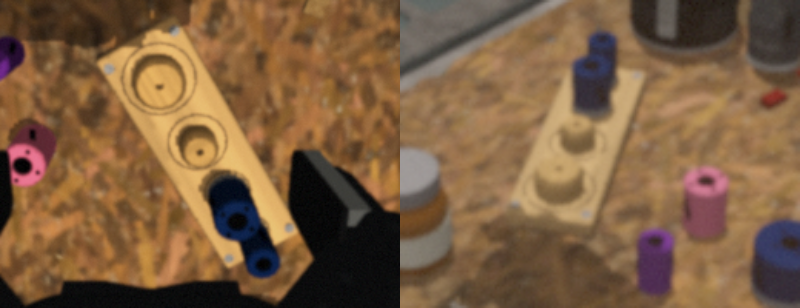

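The wrist crop shows both saws seated upright over their slugs (crop (237,220) and (263,263)); the side view agrees, and the jar stands. On with the other two.

```bash
python3 - <<'E'
from act import *
for k in (44,54):
    if not pick(k): print("check pick",k); break
    if place(k): print("check place",k); break
    leave(k)
else:
    env.reach((.44,.02,.25),quat(np.pi/2)); env.hold(.3)
for n in("wrist","scene","top"): cv2.imwrite(f"pics/{n}3.png",eyes.grab_frame(n)["frame"][:,:,::-1])
w=cv2.imread("pics/wrist3.png")[100:350,330:600]; s=cv2.imread("pics/scene3.png")[130:260,190:359]
cv2.imwrite("pics/c3.png",np.hstack([cv2.resize(w,(400,370)),cv2.resize(s,(400,370))]))
E
```

```text
grasped 44 t 24.3 gap 0.512 gf 40 F [-0.6  0.3  4. ] p [ 0.6719 -0.0868  0.0136]
lifted t 25.1 gap 0.510 gf 41 F [ 0.2 -0.  -2.1] p [ 0.671  -0.0866  0.1483]
down 44 hit=False t 28.0 gap 0.512 gf 41 F [-1.3 -1.2  1.7] p [0.5776 0.1675 0.0287]
open t 28.4 gap 0.996 gf 0 F [-0.6  0.3 -0.5] p [0.5776 0.1675 0.0285]
grasped 54 t 31.9 gap 0.635 gf 41 F [-1.5  1.1  5.6] p [ 0.572  -0.0567  0.0136]
lifted t 32.8 gap 0.629 gf 42 F [-0.6  0.3 -2.3] p [ 0.571  -0.0565  0.1486]
down 54 hit=True t 35.2 gap 0.629 gf 43 F [-0.6 -0.4  4.7] p [0.525  0.1363 0.0287]
check place 54
```

View pics/c3.png

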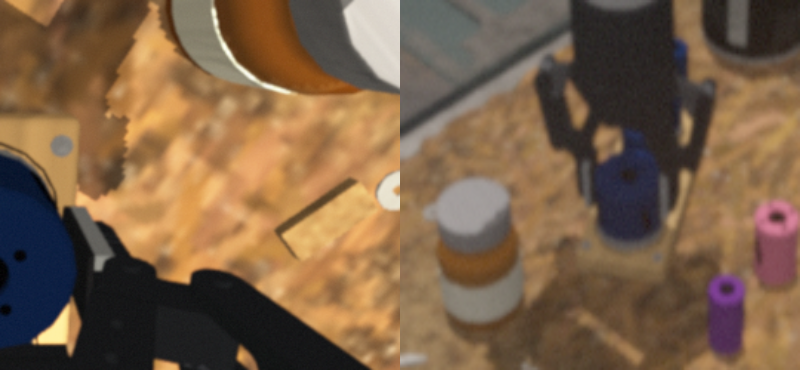

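View pics/top3.png

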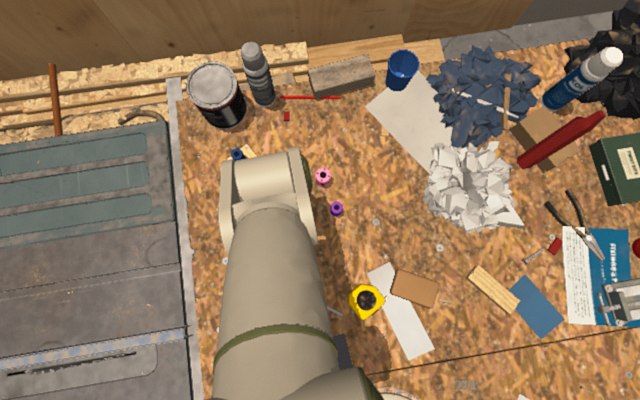

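The largest saw is at the full depth (TCP 0.0287, same as the others), seated in its circle: the guard tripped on touching the board. Release and check.

```bash
python3 - <<'E'
from act import *
from meas import pickle
leave(54); env.reach((.50,.13,.22),quat(np.pi/2)); env.hold(.3)
d=eyes.grab_frame("wrist"); s=eyes.grab_frame("scene")
for k in SLOT: # expected top centres
    for c,e in ((d,"w"),(s,"s")):
        v=c["view"]@np.r_[SLOT[k],.060,1]; uv=(c["mtx"]@v[:3]/v[2])[:2]; print(k,e,np.round(uv,1)); cv2.circle(c["frame"],tuple(int(round(a)) for a in uv),1,(0,255,0),-1)
w=d["frame"][130:350,230:490]; s=s["frame"][130:260,190:359]
cv2.imwrite("pics/c4.png",np.hstack([cv2.resize(w,(400,340)),cv2.resize(s,(400,340))])[:,:,::-1]); state("end")
E
```

```text
open t 35.8 gap 1.000 gf 0 F [ 0.4 -0.6 -0.4] p [0.5244 0.1363 0.0278]
27 w [391.1 321.8]
27 s [304.1 145. ]
35 w [374.2 294.3]
35 s [299.4 156. ]
44 w [351.9 258.1]
44 s [293.2 170.6]
54 w [323.7 212.4]
54 s [285.1 189.4]
end t 37.5 gap 0.999 gf 0 F [ 0.3 -0.1 -0.3] p [0.5    0.13   0.2196]
```

View pics/c4.png

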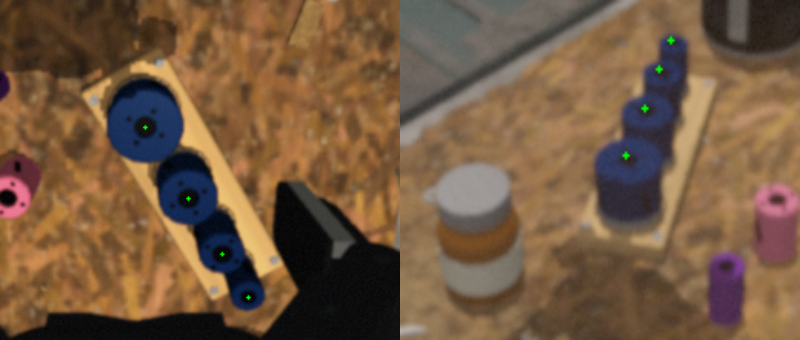

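All four arbor holes coincide with the predicted seated centres at z = 0.060 in both views, and the jar stands. Handing in.

```bash
python3 -c "
from h import *
print(job.hand_in())"
```

```text
the job is handed in; nothing more can be done
None
```

All four hole saws are parked over their slugs in order from 27 to 54 mm, with both camera views showing them seated on the board; the jar is still standing, and I handed the job in shortly after 37.5 s on the robot's clock (no verdict was returned).

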